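# Change a row of vaccine vials over into the worktop rack, last one first

## Robot

A 6-joint arm with a two-finger parallel gripper is mounted at the origin on a cart in front of the work surface, level with it; the furniture and walls round the work are solid. World frame = base frame: x ahead of the robot, y to its left, z up, the work surface at z = 0. Lengths are in m, angles in rad, forces in N, time in s.
With the tool pointing down it reaches from about 0.35 to 0.975 m from the base axis. Payload 4.9 kg.
Tool frame: the origin (TCP) lies midway between the tips of the shut fingers; the grasp point (between the pads) lies env.grasp_offset behind it (env.grasp_offset is the distance from the TCP to the grasp point, in m); z points along the fingers, y is the line along which they close (so a half turn about z gives the same grasp; the last joint's range is limited). The gripper opens to 85 mm and grips with 20 to 120 N. Pads are 22 mm wide; open, the fingers measure 114 mm over their backs; the gripper's body (76 mm by 85 mm) begins 54 mm behind the grasp point. The pads swing forward as they close: fully open they stand 13 mm farther back than shut.
Start: joints at [1.09, 0.053, 1.613, -0, 1.476, -0.119], TCP at [0.221, 0.585, 0.231] pointing down, gripper open.
Joint ranges: [-3.01, 3.01], [-1.01, 2.22], [0.06, 2.58], [-1.02, 4.17], [0.09, 2.62], [-3.14, 3.14]. Speed limits (rad/s): [2.57, 2.57, 3.14, 3.14, 3.14, 3.14].

## Interface

Orientations are given as a unit quaternion [w, x, y, z].
In Python, from workcell import env gives the robot as it stands. Calls block until the motion is done:
- env.goto(position, orientation): joint-space move of the TCP to a pose.
- env.move_linear(position, rot=None, velocity=0.15, force_limit=None): straight line of the TCP; rot=None keeps the orientation; velocity is the mean speed in m/s. With force_limit (N) it stops when the force on the tool has changed by that much, and returns True; else False.
- env.goto_joints(angles): joint-space move.
- env.gripper_to(opening, grip_force=None): opening from 0.0 (shut) to 1.0 (fully open); grip_force is the grip in N (None keeps the last); returns when the fingers have stopped.
- env.dwell(seconds).
- env.solve_ik(position, orientation): joint angles nearest the present ones, or None.
- env.read_camera(name): name is "side" or "top" or "wrist"; returns the picture (420x560x3 uint8, red, green, blue); there is no depth.
- env.camera_model(name): a dict with "fx", "fy", "cx", "cy" (pixels), "R" (3x3) and "t" (3): a world point X has camera coordinates R X + t; the wrist camera has in their place "hand_eye" (4x4, takes a point from camera to tool coordinates, whose origin is the TCP and whose axes are the flange's). Camera axes: x right, y down, z forward; pixel columns grow to the right and rows downward; lengths in m; the calibration is good to about 2 mm. A picture is of the moment at which its call begins: read the wrist's pose just before it. camera_model takes no time and is no camera call.
A pose or a line that the arm cannot do raises env.PlanningError and nothing moves.
- env.sign_off(): hands the job in; it is judged then, once.
Trained networks look in the newest picture that a camera, given by its name, has taken for a name from the list of things; names that differ only in an ending like _2 or _b are one class to them, and where a whole thing is asked for, a point or a joint stands for the part that bears it (a point fixed in the world has none). Each returns a list of dicts, best first, with "score" (0 to 1); they miss things now and then, are a little off and sometimes report something else, mostly with a low value. They report only what shows in the picture. A call takes as long as a camera call.
- env.look_for(camera, label): "pixel" ([column, row] in pixels, amid what is visible of it).
- env.spot_point(camera, label): "pixel" ([column, row] in pixels: a listed point, or the origin of a listed thing).
Readings, each from a call of its own:
- env.current_time_s(): time.
- env.current_joints(): joint angles.
- env.current_joint_vel(): joint speeds.
- env.current_effort(): joint torques, N m.
- env.current_tcp_pos(): TCP position.
- env.current_tool_rot(): TCP orientation.
- env.current_ft_force(): force on the tool from outside, world axes, zero at the start.
- env.current_wrist_torque(): the same for the moment, N m.
- env.current_gripper_width(): opening from 0.0 (shut) to 1.0 (fully open).
- env.current_grip_force(): force on a finger pad.
Only numpy, scipy, OpenCV 4.12 (cv2) and the standard library are available. Lean on these libraries where they do the work, as an engineer would, in place of code of your own. Each camera call takes 0.05 s, during which the arm holds its last target. There are 200 camera calls.

## Task

Move the four vaccine vials from the grey strip into the white rack in reverse order: the vial nearest the strip's red end goes into the well farthest from the rack's red end, the next vial into the next well, and so on, so that the vial farthest from the strip's red end ends up nearest the rack's red end. Keep every vial upright the whole time and set it down on the floor of its well rather than dropping it. Leave all four standing in their own wells, one in each.

Things in the scene. Friction and masses are not known exactly. Their poses are not given: they have to be found in the camera images.
- vial_purple: Loose glass vaccine vial with a purple flip-off lid, 23 mm in diameter and 49 mm tall, 18 to 31 g; it stands upright in the seat of its own colour on the strip at the start. Origin: centre of its underside; z is its axis, up. Grip it from above across the row, by its upper half (the part more than 15 mm above its underside is clear of the seats and wells).
- vial_blue: Loose glass vaccine vial with a blue flip-off lid, 23 mm in diameter and 49 mm tall, 18 to 31 g; it stands upright in the seat of its own colour on the strip at the start. Origin: centre of its underside; z is its axis, up. Grip it from above across the row, by its upper half (the part more than 15 mm above its underside is clear of the seats and wells).
- vial_green: Loose glass vaccine vial with a green flip-off lid, 23 mm in diameter and 49 mm tall, 18 to 31 g; it stands upright in the seat of its own colour on the strip at the start. Origin: centre of its underside; z is its axis, up. Grip it from above across the row, by its upper half (the part more than 15 mm above its underside is clear of the seats and wells).
- vial_yellow: Loose glass vaccine vial with a yellow flip-off lid, 23 mm in diameter and 49 mm tall, 18 to 31 g; it stands upright in the seat of its own colour on the strip at the start. Origin: centre of its underside; z is its axis, up. Grip it from above across the row, by its upper half (the part more than 15 mm above its underside is clear of the seats and wells).
- seat_purple: Round purple cup fixed on the strip, 44 mm outside diameter, 34 mm inside, 12 mm high with a 4 mm floor; the vial with the purple lid starts in it, so it keeps a record of that vial's place in the row. Origin: centre of its underside. The order of the four colours along the strip changes from start to start.
- seat_blue: Round blue cup fixed on the strip, 44 mm outside diameter, 34 mm inside, 12 mm high with a 4 mm floor; the vial with the blue lid starts in it, so it keeps a record of that vial's place in the row. Origin: centre of its underside. The order of the four colours along the strip changes from start to start.
- seat_green: Round green cup fixed on the strip, 44 mm outside diameter, 34 mm inside, 12 mm high with a 4 mm floor; the vial with the green lid starts in it, so it keeps a record of that vial's place in the row. Origin: centre of its underside. The order of the four colours along the strip changes from start to start.
- seat_yellow: Round yellow cup fixed on the strip, 44 mm outside diameter, 34 mm inside, 12 mm high with a 4 mm floor; the vial with the yellow lid starts in it, so it keeps a record of that vial's place in the row. Origin: centre of its underside. The order of the four colours along the strip changes from start to start.
- strip: Flat grey bar, 56 x 228 mm, 10 mm thick, fixed to the desk, with the row of four coloured seats. Origin: centre of its underside, at desk height; y runs along the row to its red end (a raised red bar 26 mm high at y = 108 to 118 mm). The seats stand on its top (z = 10 mm) at y = -78, -26, 26, 78 mm, x = 0. It may lie at any yaw, left or right of the robot.
- rack: White block, 60 x 226 mm, 24 mm high, fixed to the desk, with four square wells in a row. Origin: centre of its underside, at desk height; y runs along the row to its red end (a raised red bar 30 mm high at y = 108 to 118 mm). Wells: 39 mm square, open at the top, floor at z = 12 mm, centres at y = -78, -26, 26, 78 mm, x = 0. It may lie at any yaw, on the other side from the strip.

How it is judged:
At the end, for the whole second after the job is handed in: Every vial stands upright (within 0.15 rad), at rest, on the floor (within 5 mm) of a rack well, within 12 mm of its centre along and across the rack; the vial whose seat is at y on the strip (-78, -26, 26 or 78 mm) is in the well at -y on the rack (((y of seat_purple in the frame of strip between -0.098 and -0.058 m and y of vial_purple in the frame of rack between 0.066 and 0.09 m) or (y of seat_purple in the frame of strip between -0.046 and -0.006 m and y of vial_purple in the frame of rack between 0.014 and 0.038 m) or (y of seat_purple in the frame of strip between 0.006 and 0.046 m and y of vial_purple in the frame of rack between -0.038 and -0.014 m) or (y of seat_purple in the frame of strip between 0.058 and 0.098 m and y of vial_purple in the frame of rack between -0.09 and -0.066 m)) and x of vial_purple in the frame of rack between -0.012 and 0.012 m and z of vial_purple in the frame of rack between 0.007 and 0.017 m and angle between each of vial_purple, vial_blue, vial_green, vial_yellow's own z axis and vertical below 0.15 rad and linear speed of each of vial_purple, vial_blue, vial_green, vial_yellow below 0.02 m/s and angular speed of each of vial_purple, vial_blue, vial_green, vial_yellow below 0.3 rad/s and ((y of seat_blue in the frame of strip between -0.098 and -0.058 m and y of vial_blue in the frame of rack between 0.066 and 0.09 m) or (y of seat_blue in the frame of strip between -0.046 and -0.006 m and y of vial_blue in the frame of rack between 0.014 and 0.038 m) or (y of seat_blue in the frame of strip between 0.006 and 0.046 m and y of vial_blue in the frame of rack between -0.038 and -0.014 m) or (y of seat_blue in the frame of strip between 0.058 and 0.098 m and y of vial_blue in the frame of rack between -0.09 and -0.066 m)) and x of vial_blue in the frame of rack between -0.012 and 0.012 m and z of vial_blue in the frame of rack between 0.007 and 0.017 m and ((y of seat_green in the frame of strip between -0.098 and -0.058 m and y of vial_green in the frame of rack between 0.066 and 0.09 m) or (y of seat_green in the frame of strip between -0.046 and -0.006 m and y of vial_green in the frame of rack between 0.014 and 0.038 m) or (y of seat_green in the frame of strip between 0.006 and 0.046 m and y of vial_green in the frame of rack between -0.038 and -0.014 m) or (y of seat_green in the frame of strip between 0.058 and 0.098 m and y of vial_green in the frame of rack between -0.09 and -0.066 m)) and x of vial_green in the frame of rack between -0.012 and 0.012 m and z of vial_green in the frame of rack between 0.007 and 0.017 m and ((y of seat_yellow in the frame of strip between -0.098 and -0.058 m and y of vial_yellow in the frame of rack between 0.066 and 0.09 m) or (y of seat_yellow in the frame of strip between -0.046 and -0.006 m and y of vial_yellow in the frame of rack between 0.014 and 0.038 m) or (y of seat_yellow in the frame of strip between 0.006 and 0.046 m and y of vial_yellow in the frame of rack between -0.038 and -0.014 m) or (y of seat_yellow in the frame of strip between 0.058 and 0.098 m and y of vial_yellow in the frame of rack between -0.09 and -0.066 m)) and x of vial_yellow in the frame of rack between -0.012 and 0.012 m and z of vial_yellow in the frame of rack between 0.007 and 0.017 m); the robot touches nothing.
It fails at once if a vial is tipped over (tilted more than 0.8 rad) (angle between any of vial_purple, vial_blue, vial_green, vial_yellow's own z axis and vertical above 0.8 rad).
It fails at once if a vial is dropped or thrown (faster than 0.75 m/s with no finger on it: a free fall of about 3 cm) ((linear speed of vial_purple above 0.75 m/s and contact force between the fingers and vial_purple below 0.01 N) or (linear speed of vial_blue above 0.75 m/s and contact force between the fingers and vial_blue below 0.01 N) or (linear speed of vial_green above 0.75 m/s and contact force between the fingers and vial_green below 0.01 N) or (linear speed of vial_yellow above 0.75 m/s and contact force between the fingers and vial_yellow below 0.01 N)).
It also fails if it takes over 102 s, if anything falls off the work surface, if the arm or the gripper's body presses on something with over 40 N, if the wrist force passes 120 N, or if a joint passes its speed limit or range.

## Working session

There is one attempt and no reset: what is moved stays moved. The work goes in short steps, each a Python script; the robot and the scene stay as the last script left them, time stands still between calls to the robot, and variables do not carry over. Pictures are saved under pics/ and viewed, at most 14 in all, crops included, and the job is handed in when it is done.

```bash
mkdir -p pics; ls
python3 - <<'E'
from workcell import env
import cv2
for c in ("top","side"):
    im=env.read_camera(c); cv2.imwrite(f"pics/{c}0.png",im[:,:,::-1])
    print(c,{k:(v.round(3).tolist() if hasattr(v,'round') and not isinstance(v,float) else v) for k,v in env.camera_model(c).items()})
    for col in("purple","blue","green","yellow"):
        for l in("vial_","seat_"):
            print(l+col,[(d["pixel"],round(d["score"],2)) for d in env.spot_point(c,l+col)[:2]])
    for l in("strip","rack"): print(l,[(d["pixel"],round(d["score"],2)) for d in env.spot_point(c,l)[:2]])
print(env.grasp_offset,env.current_tool_rot(),env.current_time_s())
E
```

```text
pics
top {'fx': 438.93124943815627, 'fy': 438.93124943815627, 'cx': 281.5218235036655, 'cy': 213.6992058086012, 'R': [[0.012, -1.0, 0.018], [-0.992, -0.014, -0.124], [0.124, -0.016, -0.992]], 't': [-0.038, 0.526, 0.849]}
vial_purple [([129.0, 238.2], 0.64)]
seat_purple [([128.2, 234.0], 0.74)]
vial_blue [([173.1, 218.2], 0.54)]
seat_blue [([177.4, 219.8], 0.65)]
vial_green [([154.8, 228.3], 0.53)]
seat_green [([152.7, 227.9], 0.56)]
vial_yellow [([198.7, 212.9], 0.57)]
seat_yellow [([203.6, 213.8], 0.63), ([129.6, 237.1], 0.59)]
strip [([162.7, 225.6], 0.6), ([176.5, 218.5], 0.47)]
rack [([342.7, 223.2], 0.93)]
side {'fx': 399.1304547888786, 'fy': 399.1304547888786, 'cx': 275.1656218781585, 'cy': 214.44093036089322, 'R': [[-0.995, -0.099, 0.017], [-0.075, 0.621, -0.78], [0.067, -0.777, -0.626]], 't': [0.508, 0.09, 0.851]}
vial_purple [([276.6, 343.8], 0.66)]
seat_purple [([279.3, 346.4], 0.79)]
vial_blue [([268.1, 298.2], 0.63), ([280.4, 345.5], 0.32)]
seat_blue [([260.0, 294.2], 0.57)]
vial_green [([275.2, 322.3], 0.78)]
seat_green [([269.4, 324.4], 0.77)]
vial_yellow [([255.2, 275.9], 0.76)]
seat_yellow [([255.0, 276.6], 0.5)]
strip [([267.3, 312.9], 0.84)]
rack [([282.0, 195.4], 0.95)]
0.0187 [-7.99028539e-07  1.79902900e-01  9.83684373e-01  9.19872292e-06] 1.1
```

View pics/top0.png

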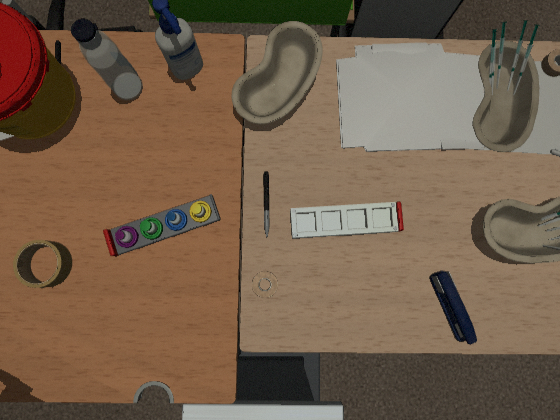

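View pics/side0.png

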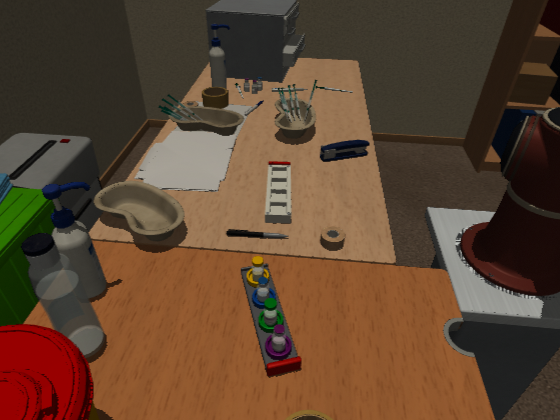

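The top view shows the strip with its red end at pixel (110,242) and purple, green, blue, yellow running away from it. The rack is at (347,220) with its red end at (400,217). Next I'll take close wrist views of both.

```bash
cat > h.py <<'E'
from workcell import env
import numpy as np, cv2
from scipy.spatial.transform import Rotation as Rn
def rot(q): q=np.array(q); return Rn.from_quat(q[[1,2,3,0]]).as_matrix()
def quat(d):
    "tool down, tool y (closing line) along horizontal angle d; half turn nearest the end of joint range resolved by IK"
    y=np.array([np.cos(d),np.sin(d),0]); z=np.array([0,0,-1.]); M=np.c_[np.cross(y,z),y,z]
    return Rn.from_matrix(M).as_quat()[[3,0,1,2]]
def ray(cam,px,z,pose=None):
    m=env.camera_model(cam); c=np.array([(px[0]-m["cx"])/m["fx"],(px[1]-m["cy"])/m["fy"],1.])
    if cam=="wrist":
        p,q=pose; H=np.array(m["hand_eye"]); R=rot(q)@H[:3,:3]; o=rot(q)@H[:3,3]+np.array(p)
    else:
        R=np.array(m["R"]).T; o=-R@np.array(m["t"])
    d=R@c; return o+d*(z-o[2])/d[2]
def best_q(p,d):
    j=np.array(env.current_joints()); o=[]
    for a in(d,d+np.pi):
        s=env.solve_ik(list(p),list(quat(a)))
        if s is not None: o.append((abs(np.array(s)[5]),a,np.array(s)))
    return min(o,key=lambda t:t[0])
E
python3 - <<'E'
from h import *
print("strip",[ray("top",p,.063).round(3) for p in((126,236),(151,228),(176,218.5),(200,210.5))])
W=[ray("top",p,.024) for p in((305,222),(331,221),(357,219),(382,217))]
print("rack",[w.round(3) for w in W])
print(np.array(env.camera_model("wrist")["hand_eye"]).round(3),env.camera_model("wrist")["fx"])
for n,a,b in(("strip",ray("top",(126,236),.063),ray("top",(200,210.5),.063)),("rack",W[0],W[3])):
    v=b-a; c=(a+b)/2; d=np.arctan2(v[1],v[0])+np.pi/2
    print(n,c.round(3),d); c[2]=.3
    s=best_q(c,d); print(s); env.goto(list(c),list(quat(s[1])))
    p,q=env.current_tcp_pos(),env.current_tool_rot()
    im=env.read_camera("wrist"); cv2.imwrite(f"pics/w_{n}.png",im[:,:,::-1]); np.savez(f"{n}.npz",p=p,q=q)
    print(env.current_time_s(),p,q)
E
```

```text
strip [array([0.475, 0.267, 0.063]), array([0.491, 0.22 , 0.063]), array([0.51 , 0.173, 0.063]), array([0.526, 0.128, 0.063])]
rack [array([ 0.511, -0.079,  0.024]), array([ 0.514, -0.131,  0.024]), array([ 0.519, -0.184,  0.024]), array([ 0.524, -0.235,  0.024])]
[[ 0.001 -0.964 -0.267  0.068]
 [ 1.     0.001  0.     0.   ]
 [-0.    -0.267  0.964 -0.143]
 [ 0.     0.     0.     1.   ]] 304.69467116570723
strip [0.501 0.198 0.063] 0.3524444495153638
(np.float64(0.11502136504994587), np.float64(0.3524444495153638), array([ 2.37423084e-01, -1.87175977e-01,  1.72811871e+00, -4.44089210e-16,
        1.60064992e+00, -1.15021365e-01]))
2.9083 [0.50043652 0.19824871 0.29978101] [-2.49777776e-04  5.71661971e-01  8.20489200e-01 -2.43196306e-05]
rack [ 0.517 -0.157  0.024] 0.07931314959843738
(np.float64(0.5115365451426097), np.float64(0.07931314959843738), array([-4.32223396e-01, -1.81485408e-01,  1.72315430e+00, -4.44089210e-16,
        1.59992376e+00, -5.11536545e-01]))
4.2917 [ 0.51754812 -0.15600522  0.30000248] [-9.71668220e-05  6.78006793e-01  7.35055605e-01  1.95056631e-04]
```

View pics/w_strip.png

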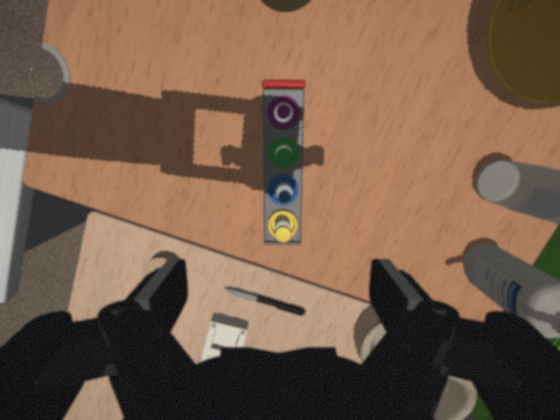

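View pics/w_rack.png

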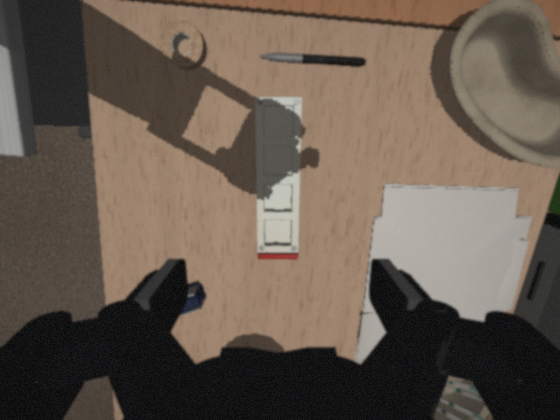

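The wrist strip view has its red end at (284,84), with purple (283,112), green (283,152), blue (284,188) and yellow (283,230). The rack's red end is at (278,256), and its edges run from column 257 to 301. I'll zoom in to get accurate corners.

Run:
```python
import cv2,numpy as np
def crop(f,x,y,w,h,k,g=1.0):
    a=cv2.imread(f)[y:y+h,x:x+w].astype(float)/255
    a=(255*np.clip(a,0,1)**g).astype(np.uint8); a=cv2.resize(a,None,fx=k,fy=k,interpolation=cv2.INTER_CUBIC)
    for i in range(0,w):
        if (x+i)%10==0: cv2.line(a,(int((i+.5)*k),0),(int((i+.5)*k),8 if (x+i)%50 else 16),(0,255,255),1)
    for i in range(0,h):
        if (y+i)%10==0: cv2.line(a,(0,int((i+.5)*k)),(8 if (y+i)%50 else 16,int((i+.5)*k)),(0,255,255),1)
    return a
A=np.hstack([crop("pics/w_strip.png",240,75,100,180,3,.6),crop("pics/w_rack.png",230,90,100,180,3,.6)])
B=np.vstack([crop("pics/top0.png",95,185,133,80,6,.7)]); C=crop("pics/top0.png",280,190,133,60,6,.7)
cv2.imwrite("pics/c1.png",A); cv2.imwrite("pics/c2.png",B); cv2.imwrite("pics/c3.png",C)
```

```text
(no output)
```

View pics/c1.png

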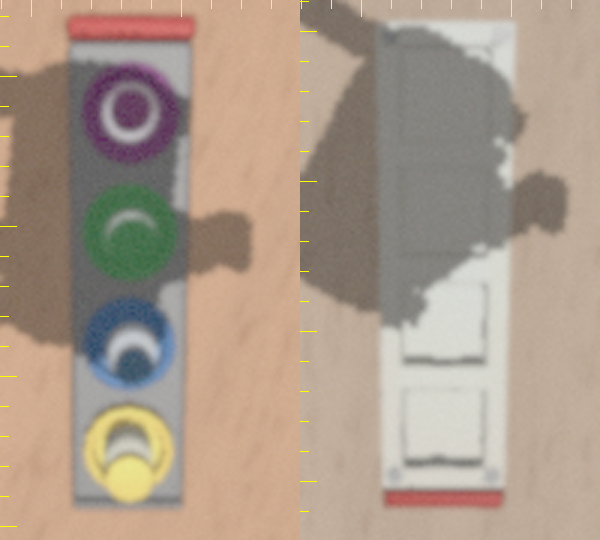

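View pics/c2.png

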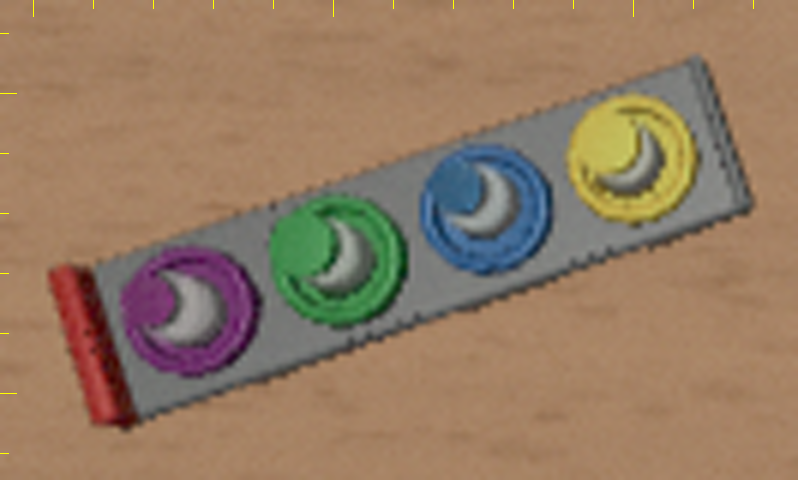

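View pics/c3.png

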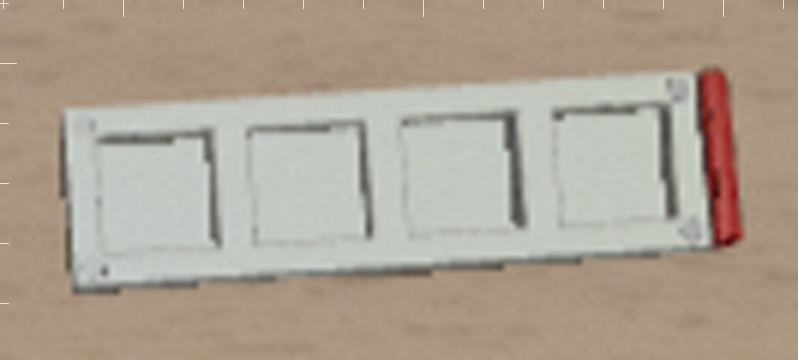

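```bash
cat > meas.py <<'E'
from h import *
def fit(L,Pw):
    L,Pw=np.array(L,float),np.array(Pw)[:,:2]; lc,pc=L.mean(0),Pw.mean(0)
    H=(L-lc).T@(Pw-pc); a=np.arctan2(H[0,1]-H[1,0],H[0,0]+H[1,1]); R=np.array([[np.cos(a),-np.sin(a)],[np.sin(a),np.cos(a)]])
    t=pc-R@lc; r=Pw-(L@R.T+t); return t,a,np.abs(r).max()
def Z(n): d=np.load(n+".npz"); return d["p"],d["q"]
y=[.078,.026,-.026,-.078]; X0=[(0,v) for v in y]
T=lambda P,x0,y0,k:[(x0+(a+.5)/k-.5,y0+(b+.5)/k-.5) for a,b in P]
S=Z("strip"); K=Z("rack")
if __name__=="__main__":
    sets={
    "strip top lids":(X0,[ray("top",p,.063) for p in T([(148,300),(303,246),(455,186),(607,148)],95,185,6)]),
    "strip top seats":(X0,[ray("top",p,.022) for p in T([(190,310),(339,261),(486,209),(632,159)],95,185,6)]),
    "strip wr seats":(X0,[ray("wrist",p,.022,S) for p in T([(131,114),(130,233),(129,343),(129,451)],240,75,3)]),
    "strip wr lids":(X0,[ray("wrist",p,.063,S) for p in T([(130,110),(130,236),(132,363),(130,481)],240,75,3)]),
    "rack top":([(.03,-.113),(-.03,-.113),(.03,.108),(-.03,.108)],[ray("top",p,.024) for p in T([(63,110),(73,286),(697,73),(715,246)],280,190,6)]),
    "rack wr":([(.03,-.113),(-.03,-.113),(.03,.108),(-.03,.108)],[ray("wrist",p,.024,K) for p in T([(216,22),(78,22),(205,490),(83,490)],230,90,3)]),
    }
    for k,(l,p) in sets.items():
        t,a,r=fit(l,p); print(k,t.round(4),round(a,4),"res",round(r,4),"len",round(np.linalg.norm(p[-1]-p[0]),3))
E
python3 meas.py
```

```text
strip top lids [0.5044 0.2081] 0.3463 res 0.0024 len 0.153
strip top seats [0.5038 0.2076] 0.3508 res 0.0005 len 0.155
strip wr seats [0.5039 0.2082] 0.3525 res 0.0009 len 0.155
strip wr lids [0.5035 0.2083] 0.3604 res 0.0015 len 0.156
rack top [ 0.5179 -0.1608] -3.0669 res 0.0599 len 0.225
rack wr [ 0.5183 -0.1627] -3.067 res 0.0601 len 0.226
```

Both cameras agree to within 2 mm: strip at (0.504, 0.208) with yaw 0.352, rack at (0.518, −0.162) with yaw −3.067. I'll move the first vial, purple, into the rack well at y = −78.

```bash
cat > mv.py <<'E'
from h import *
ST=(np.array([.5038,.2079]),.3518); RK=(np.array([.518,-.1618]),-3.067); HV=.16; G=.014
Y=dict(purple=.078,green=.026,blue=-.026,yellow=-.078)
def at(F,y): return F[0]+y*np.array([-np.sin(F[1]),np.cos(F[1])])
def hover(xy,d):
    p=[*xy,HV]; q=quat(best_q(p,d)[1]); env.goto(p,list(q))
def pick(c):
    xy=at(ST,Y[c]); env.gripper_to(.75,30); hover(xy,ST[1])
    hit=env.move_linear([*xy,.014+G],velocity=.12,force_limit=8)
    print(c,"pick hit",hit,env.current_tcp_pos().round(4))
    env.gripper_to(0,30); print("width",env.current_gripper_width(),"grip",env.current_grip_force())
    env.move_linear([*xy,HV],velocity=.12); print("lifted width",env.current_gripper_width(),env.current_grip_force())
def place(c):
    xy=at(RK,-Y[c]); hover(xy,RK[1])
    if env.move_linear([*xy,.012+G+.006],velocity=.12,force_limit=8): print("EARLY CONTACT",env.current_tcp_pos()); return False
    hit=env.move_linear([*xy,.012+G-.004],velocity=.02,force_limit=2.5)
    print("place hit",hit,env.current_tcp_pos().round(4)); return True
def release(c):
    xy=at(RK,-Y[c]); env.gripper_to(.65); env.move_linear([*xy,HV],velocity=.15); print("t",env.current_time_s())
def snap(cam,name): cv2.imwrite(f"pics/{name}.png",env.read_camera(cam)[:,:,::-1])
E
python3 - <<'E'
from mv import *
pick("purple"); snap("side","s1"); print(env.current_time_s())
if place("purple"): snap("side","s2"); release("purple"); snap("side","s3")
a=[cv2.imread(f"pics/s{i}.png") for i in(1,2,3)]
cv2.imwrite("pics/s123.png",np.hstack([cv2.resize(i[140:400,200:330],None,fx=2,fy=2) for i in a]))
E
```

```text
purple pick hit False [0.4777 0.2815 0.029 ]
width 0.26196736380359115 grip 29.415687918663025
lifted width 0.2621497989076249 29.353179037570953
9.3333
place hit True [ 0.5129 -0.0842  0.0266]
t 13.8167
```

View pics/s123.png

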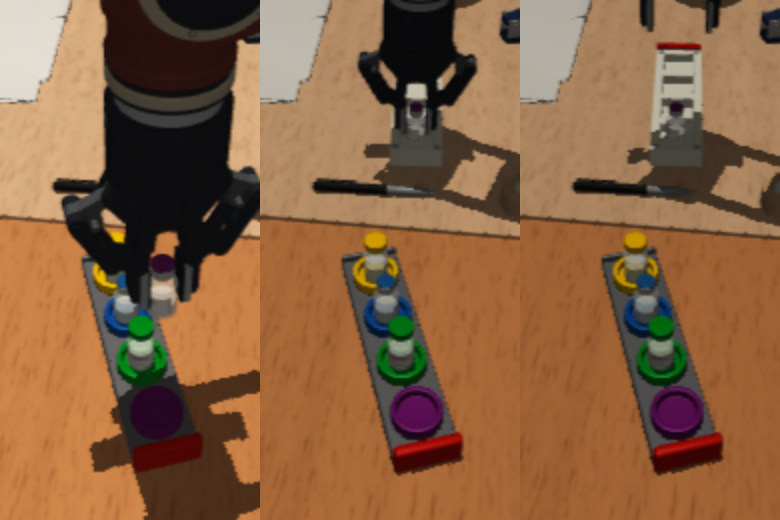

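The pictures show purple gripped, lifted and standing upright in the rack well farthest from the red end. Contact came at TCP z = 26.6 mm, which matches the expected floor height. The others get the same treatment.

Run:
```python
from mv import *
for c in("green","blue","yellow"):
    pick(c)
    if abs(env.current_gripper_width()-.262)>.03 or not place(c): print("STOP"); break
    release(c)
else:
    env.goto([.45,.15,.3],list(quat(best_q([.45,.15,.3],0)[1])))
    snap("top","t9"); snap("side","s9")
    a=cv2.resize(cv2.imread("pics/t9.png")[190:250,280:413],None,fx=6,fy=6)
    b=cv2.resize(cv2.imread("pics/s9.png")[150:230,230:330],None,fx=4,fy=4)
    cv2.imwrite("pics/t9c.png",a); cv2.imwrite("pics/s9c.png",b)
    print(env.current_time_s())
```

```text
green pick hit False [0.4957 0.2326 0.029 ]
width 0.2586741625777688 grip 29.36772644519806
lifted width 0.260041561932222 29.350456595420837
place hit True [ 0.5167 -0.1361  0.0266]
t 22.7167
blue pick hit False [0.5136 0.1837 0.029 ]
width 0.26196898944096286 grip 29.39453423023224
lifted width 0.25945264907393106 29.347676932811737
place hit True [ 0.5205 -0.1881  0.0266]
t 31.5833
yellow pick hit False [0.5316 0.1348 0.029 ]
width 0.2593165168180817 grip 29.400484263896942
lifted width 0.2648752098839983 29.34744358062744
place hit True [ 0.5244 -0.2399  0.0267]
t 40.4667
42.1167
```

View pics/t9c.png

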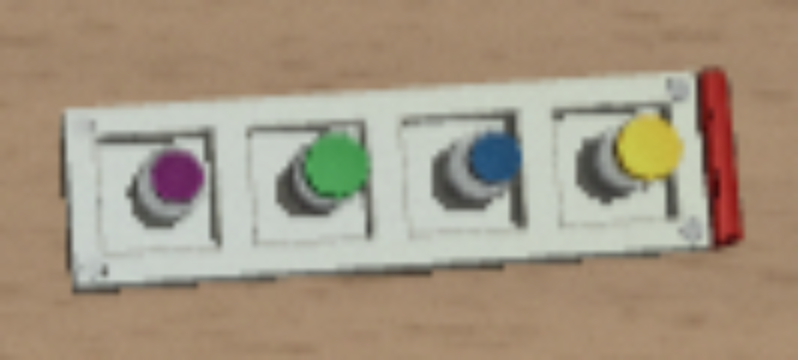

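View pics/s9c.png

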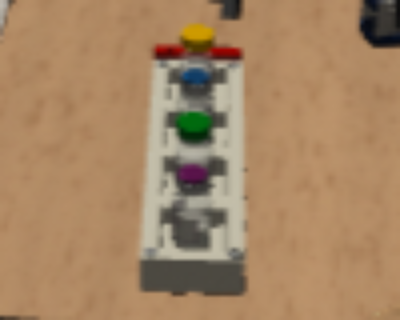

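The top view shows purple, green, blue and yellow upright, one per well, with yellow nearest the red end. Lids are at crop pixels (175,177), (337,165), (495,158) and (650,147). I'll check the centring from those, then sign off if it holds.

Run:
```python
from mv import *
e=[]
for c,p in dict(purple=(175,177),green=(337,165),blue=(495,158),yellow=(650,147)).items():
    w=ray("top",(280+(p[0]+.5)/6-.5,190+(p[1]+.5)/6-.5),.061)[:2]-at(RK,-Y[c]); e.append(np.linalg.norm(w)); print(c,w.round(4))
if max(e)<.007: print(env.sign_off())
```

```text
purple [0.0007 0.0008]
green [0.0015 0.0001]
blue [0.0007 0.0005]
yellow [0.0012 0.0017]
the job is handed in; nothing more can be done
None
```

All four vials are standing upright in the rack in reverse order, each within about 2 mm of its well centre, and I handed the job in at about 42 s of the 102 s allowed; the hand-in returned no verdict.

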